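Free a locked battery pack by feeling for the hidden latch tab

ROBOT

A 6-joint arm with a two-finger parallel gripper is mounted at the origin on a cart in front of the work surface, level with it; the furniture and walls round the work are solid. World frame = base frame: x ahead of the robot, y to its left, z up, the work surface at z = 0. Lengths are in mm, angles in rad, forces in N, time in s.
With the tool pointing down it reaches from about 250 to 775 mm from the base axis. Payload 4 kg.
Tool frame: the origin (TCP) lies at the very end of the fingers, on their centre line; the grasp point (between the pads) lies 19 mm behind it; x points along the fingers, y is the direction in which the jaws open and shut, and the axes are right-handed (so a half turn about x gives the same grasp; the last joint's range is limited). The gripper opens to 94 mm and grips with 3 to 60 N. Pads are 16 mm wide; open, the fingers measure 119 mm over their backs; the gripper's body (75 mm by 177 mm) begins 78 mm behind the grasp point.
Start: joints at [-1.294, 0.087, 1.371, -0, 1.684, -0.103], TCP at [203.903, -510.827, 205.506] pointing down, gripper open.
Joint ranges: [-3.1, 3.1], [-0.76, 2.03], [0.27, 2.55], [-1.08, 4.22], [0.17, 2.65], [-2.57, 2.57]. Speed limits (rad/s): [2.79, 2.79, 3.14, 3.14, 3.14, 3.14].

INTERFACE

Orientations are given as a rotation vector (axis times angle).
In Python, from station import arm gives the robot as it stands. The module is installed in compiled form; this text tells all that it offers.
- The arm moves only by the tool drive_tool, never from a script. Its argument "commands" is a list of rows, each a list of 6 numbers: the shift along the tool's x, y, z in m, then the turn, a rotation vector about the tool's x, y, z in rad. In form: [[tx, ty, tz, rx, ry, rz], ...]. A call has 1 to 10 rows; each row is the pose to reach, as a shift and turn from the pose commanded when the call began, along the tool's axes at that moment; what a row does not reach only later rows make up. A row lasts 1/12 s, in which the tool goes at most 41.7 mm and 7.16 degrees, less where a joint would pass 70% of its speed; a pose out of reach is approached as far as the arm can. A call with a gripper value outside its range is refused whole. "claw" is the closure in counts, from 0 (fully open) to 255 (shut), set as the call begins (left out, the last holds). The fingers move at their own pace and stop on an object; "grip_force" is the grip in N (left out, the last holds). Time passes only in rows, so rows that repeat a pose let the fingers close. It gives the time, the measured TCP pose, the force and the opening at its end, in the units of the state.
- arm.sense(): the state, without advancing time (a new reading comes with each control period).
- arm.snapshot(name): name is "side" or "top" or "wrist"; returns the picture (400x640x3 uint8, blue, green, red); there is no depth.
- arm.get_calibration(name): a dict with "intrinsics" (3x3 intrinsics, pixels), "extrinsics" (4x4, takes a point from world to camera coordinates); the wrist camera has in their place "tool_from_camera" (4x4, takes a point from camera to tool coordinates, whose origin is the TCP and whose axes are the tool frame's). Camera axes: x right, y up, looking along -z (the intrinsics and any distortion apply to the point x, -y, -z); pixel columns grow to the right and rows downward; lengths in mm; the calibration is good to about 2 mm. A picture is of the moment at which its call begins: read the wrist's pose just before it. get_calibration takes no time and is no camera call.
- arm.close_job(): hands the job in, once; it reports no verdict.
Trained networks look in the newest picture that a camera, given by its name, has taken for a name from the list of things; names that differ only in an ending like _2 or _b are one class to them, and where a whole thing is asked for, a point or a joint stands for the part that bears it (a point fixed in the world has none). Each returns a list of dicts, best first, with "score" (0 to 1); they miss things now and then, are a little off and sometimes report something else, mostly with a low value. They report only what shows in the picture. A call takes as long as a camera call. They do not tell look-alikes from the thing itself.
- arm.cut_out(name, camera): "mask" (400x640 bool, what is visible of it) and "bbox" ([centre column, centre row, width, height] in pixels, round what is visible of it).
- arm.landmark_of(name, camera): "xy" ([column, row] in pixels: a listed point, or the origin of a listed thing).
The state is a dict: "time": time; "qpos": joint angles; "qvel": joint speeds; "joint_torque": joint torques, N m; "tcp_pos": TCP position; "orientation": TCP orientation; "contact_force": force on the tool from outside, world axes, zero at the start; "wrist_torque": the same for the moment, N m; "opening": finger opening in mm.
Only numpy, scipy, OpenCV 4.12 (cv2) and the standard library are available. Lean on these libraries where they do the work, as an engineer would, in place of code of your own. Each camera call takes 0.05 s, during which the arm holds its last target. There are 200 camera calls.

TASK

The battery pack is locked flush in its charging dock. Pick up the release rod, push its tip in through the slot in the dock's front, feel gently along behind the slot (without ramming it) for the one spot that gives, and press there until the pack pops up. Then lay the rod down on the desk, lift the pack out and stand it upright in the middle of the kitchen scale, leaving the other things on the desk where they are.

Things in the scene. Friction and masses are not known exactly. Their poses are not given: they have to be found in the camera images.
- dock: Charging dock, fixed to the desk: a white box 100 mm deep (x) x 130 mm wide (y) x 90 mm high. Origin: centre of its underside; x points from front to back, z up. Front face at x = -50 mm with a level slot: y -26 to +26 mm, z 43 to 57 mm. 20 mm behind that face (x = -30 mm), hidden, a rigid rail runs along the whole slot, interrupted only by a sprung latch tab flush with it.
- slot_mid (a point): Middle of the slot's mouth, on the dock's front face; axes as the dock's. The hidden tab is 17 mm wide in a 19 mm opening of the rail, its middle anywhere from y = -18 to +18 mm, new each time. The rail is hard; the tab starts to give at about 4 N and ends 8 mm further in at 8 to 12 N. Pressed in 5 to 7 mm it frees the pack, which a spring lifts 28 mm. The front wall is 6 mm thick.
- well_mouth (a point): Middle of the mouth of the pack's well in the dock's top, 90 mm above the desk, at x = +5 mm of the dock; axes as the dock's. The well is 33 mm (x) by 63 mm (y) and open at the top.
- pack: Black battery pack 30 mm (x) x 60 mm (y) x 70 mm (z), about 150 g, upright in the well, axes as the dock's. Origin: centre of its underside, 20 mm above the desk when locked (top then flush with the dock's). Popped up, it stands about 28 mm proud: grip it across its 30 mm and lift straight up, 42 mm until clear, light drag. A 5 mm groove crosses its back (+x) 40 to 52 mm up.
- pack_top (a point): Middle of the pack's top, 70 mm above its origin.
- rod: Release rod lying on the desk, about 70 g: a black handle 70 mm long (x), 20 mm wide (y), 30 mm high (z), and a steel shaft 7 mm in diameter with a round end, along +x. Origin: middle of the handle's underside; the handle reaches from x = -35 to +35 mm, the shaft's end lies at x = +100 mm, the shaft's axis 20 mm above the origin.
- rod_tip (a point): End of the rod's shaft, at x = +100 mm, z = +20 mm of the rod. Pushed against something hard, the rod may slip or dip by 1 to 2 mm in the grip; the slot leaves it 3.5 mm above and below.
- scale: Kitchen scale, round, 156 mm across and 51 mm high, fixed on the desk, with a flat round black platform on top. Origin: centre of its underside.
- red_beaker: Bystander, not to be disturbed: red-lidded specimen beaker, 62 mm across, 69 mm tall. Origin: centre of its underside.
- objective_can: Bystander, not to be disturbed: black-capped canister, 34 mm across, 56 mm tall. Origin: centre of its underside.
- blue_vial: Bystander, not to be disturbed: blue-capped vial, 36 mm across, 63 mm tall. Origin: centre of its underside.
- tape_roll: Bystander, not to be disturbed: roll of tape lying flat, 52 mm across, 19 mm high. Origin: centre of its underside.
Mind the look-alikes: they are no part of the job. Leave any yellow look-alike of the pack alone.

How it is judged:
By the outcome, as a careful person would: the job done as asked, in the order asked, and still so for the second after the job is handed in, with the robot touching nothing.
It also fails if it takes over 72 s, if anything falls off the work surface, if the arm or the gripper's body presses on something with over 40 N, if the wrist force passes 120 N, or if a joint passes its speed limit or range.

## Working session

There is one attempt and no reset: what is moved stays moved. The work goes in short steps, Python scripts to look and compute and a tool call to move; the robot and the scene stay as the last step left them, time stands still between calls to the robot, and variables do not carry over. Pictures are saved under pics/ and viewed, about 8 in all and at most 12, crops included, and the job is handed in when it is done.

Besides the shell and the picture viewer there is one more tool, called in YAML: its name, and indented under it one key for each argument. drive_tool: Moves the arm, as the interface text tells. Its arguments: {"type":"object","properties":{"commands":{"type":"array","items":{"type":"array","items":{"type":"number"}}},"claw":{"type":"number"},"grip_force":{"type":"number"}},"required":["commands"]}

```bash
mkdir -p pics
cat > h.py <<'E'
import numpy as np, cv2
from scipy.spatial.transform import Rotation as R
from station import arm
def cam(n, s=None):
    c=arm.get_calibration(n); K=np.array(c["intrinsics"])
    if n=="wrist":
        s=s or arm.sense(); T=np.eye(4); T[:3,:3]=R.from_rotvec(s["orientation"]).as_matrix(); T[:3,3]=s["tcp_pos"]
        E=np.linalg.inv(T@np.array(c["tool_from_camera"]))
    else: E=np.array(c["extrinsics"])
    return K,E
def ray(n,uv,z,s=None):
    K,E=cam(n,s); d=np.linalg.inv(K)@[uv[0],uv[1],1]; d=np.array([d[0],-d[1],-d[2]])
    Rw=E[:3,:3].T; o=-Rw@E[:3,3]; d=Rw@d; return o+d*(z-o[2])/d[2]
def proj(n,p,s=None):
    K,E=cam(n,s); c=E[:3,:3]@np.array(p)+E[:3,3]; q=K@[c[0],-c[1],-c[2]]; return q[:2]/q[2]
def tool(dw):  # world shift -> tool axes
    return R.from_rotvec(arm.sense()["orientation"]).as_matrix().T@np.array(dw)
E
python3 - <<'E'
from h import *
np.set_printoptions(precision=1,suppress=True)
s=arm.sense(); print(s); print(R.from_rotvec(s["orientation"]).as_matrix())
for n in("top","side"):
    im=arm.snapshot(n); cv2.imwrite(f"pics/{n}0.png",im); print(n,arm.get_calibration(n).keys())
    K,E=cam(n); print("cam pos",-E[:3,:3].T@E[:3,3])
    for t,z in dict(dock=0,slot_mid=50,well_mouth=90,pack_top=90,rod=0,rod_tip=20,scale=0,red_beaker=0,objective_can=0,blue_vial=0,tape_roll=0).items():
        for d in arm.landmark_of(t,n)[:3]: print(n,t,round(d["score"],2),np.array(d["xy"]),ray(n,d["xy"],z))
E
```

```text
{'time': 0.0, 'qpos': array([-1.3,  0.1,  1.4, -0. ,  1.7, -0.1]), 'qvel': array([-0.,  0.,  0., -0., -0.,  0.]), 'joint_torque': array([  0. , -34. , -30.2,   0.1,   0. ,  -0. ]), 'tcp_pos': array([ 203.8, -510.3,  204.3]), 'orientation': array([ 2. ,  0.4, -2. ]), 'contact_force': array([-0.6, -0.4, -0.2]), 'wrist_torque': array([0., 0., 0.]), 'opening': 94.1694920658317}
[[-0.   0.4 -0.9]
 [ 0.  -0.9 -0.4]
 [-1.  -0.  -0. ]]
top dict_keys(['intrinsics', 'extrinsics'])
cam pos [ 482.8    0.1 1009.2]
top dock 0.59 [338.  186.5] [548.1 -39.2   0. ]
top slot_mid 0.7 [343.5 203. ] [500.9 -51.2  50. ]
top pack_top 0.76 [344.2 182.5] [552.3 -51.5  90. ]
top pack_top 0.72 [410.8 136.3] [ 668.3 -222.6   90. ]
top pack_top 0.6 [321.8 254.8] [370.    7.3  90. ]
top rod 0.78 [437.7 209.3] [ 481.6 -315.     0. ]
top rod_tip 0.69 [429.4 172.5] [ 582.3 -288.3   20. ]
top scale 0.79 [224.  207.8] [492.1 279.6   0. ]
top scale 0.62 [344.1 201.6] [505.8 -55.6   0. ]
top red_beaker 0.97 [393.7 152.6] [ 641.2 -195.9    0. ]
top objective_can 0.66 [408.1 134.8] [ 690.7 -236.9    0. ]
top blue_vial 0.7
[... 325 characters left out ...]
de well_mouth 0.63 [324.4 222.4] [566.6 -52.9  90. ]
side pack_top 0.92 [272.7 187. ] [388.6 -12.5  90. ]
side pack_top 0.67 [306.3 181.1] [450.   53.5  90. ]
side pack_top 0.59 [191.5 262.8] [ 382.  -310.7   90. ]
side rod 0.98 [235.7 308.5] [ 490.6 -310.5    0. ]
side rod 0.53 [303.7 223.5] [480.  -8.   0.]
side rod_tip 0.66 [276.8 316.7] [ 588.4 -290.6   20. ]
side rod_tip 0.48 [320.1 237.3] [551.1 -43.8  20. ]
side scale 0.71 [359.2 170.4] [504.6 270.6   0. ]
side red_beaker 0.61 [321.4 302.6] [ 645.6 -198.     0. ]
side objective_can 0.89 [324.6 333. ] [ 690.1 -260.7    0. ]
side tape_roll 0.75 [272.3 319.2] [ 575.6 -290.8    0. ]
side tape_roll 0.71 [244.1 232.2] [ 364.9 -115.9    0. ]
```

View pics/top0.png

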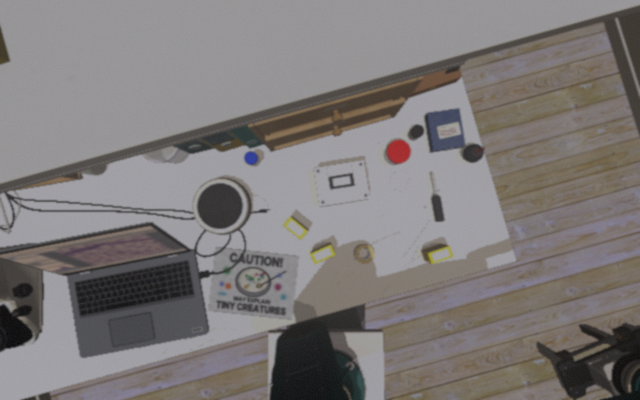

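View pics/side0.png

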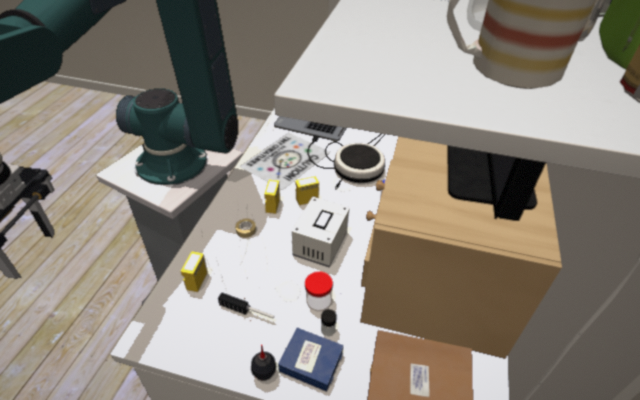

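Run:
```python
from h import *
np.set_printoptions(precision=1,suppress=True)
im=cv2.imread("pics/top0.png")
cv2.imwrite("pics/crop1.png",cv2.resize(im[120:230,300:450],None,fx=5,fy=5,interpolation=cv2.INTER_CUBIC))
arm.snapshot("top")
for t,z in dict(dock=90,pack=90,rod=25,scale=51).items():
    for d in arm.cut_out(t,"top")[:3]:
        c,_=cv2.findContours(d["mask"].astype(np.uint8),0,2); c=max(c,key=cv2.contourArea)
        r=cv2.minAreaRect(c); b=cv2.boxPoints(r); print(t,round(d["score"],2),r, "->",[ray("top",p,z)[:2] for p in b],ray("top",r[0],z))
```

```text
dock 0.94 ((341.1756591796875, 183.05404663085938), (39.94894790649414, 51.292476654052734), 80.53767395019531) -> [array([591.3,  28.4]), array([ 611.3, -100.6]), array([ 510.8, -115.8]), array([490.8,  12.7])] [550.9 -43.8  90. ]
pack 0.91 ((436.60003662109375, 252.8000030517578), (17.076295852661133, 29.725406646728516), 71.56504821777344) -> [array([ 381.2, -239.7]), array([ 404.1, -311.1]), array([ 363.4, -323.7]), array([ 340.5, -252.5])] [ 372.3 -281.7   90. ]
pack 0.77 ((340.4700012207031, 180.79000854492188), (13.293608665466309, 24.183053970336914), 81.8698959350586) -> [array([569.5,  -9.5]), array([577.5, -70.4]), array([543.9, -74.7]), array([535.9, -13.9])] [556.7 -42.1  90. ]
pack 0.59 ((322.7000427246094, 252.40005493164062), (13.86362075805664, 23.25510597229004), 63.43495178222656) -> [array([378.9,  39.1]), array([404.5, -13.8]), array([373.2, -29.1]), array([347.6,  23.7])] [376.   5.  90.]
rod 0.64 ((435.01922607421875, 198.09616088867188), (46.47952651977539, 9.805806159973145), 78.69007110595703) -> [array([ 571.6, -276.5]), array([ 576.6, -302.6]), array([ 452.7, -324.6]), array([ 447.8, -298.5])] [ 512.  -300.6   25. ]
scale 0.94 ((220.50003051757812, 206.00001525878906), (55.86143493652344, 57.27565002441406), 45.0) -> [array([496.3, 381.2]), array([602.9, 273.3]), array([496.7, 168.6]), array([390.9, 276.2])] [496.5 274.8  51. ]
```

View pics/crop1.png

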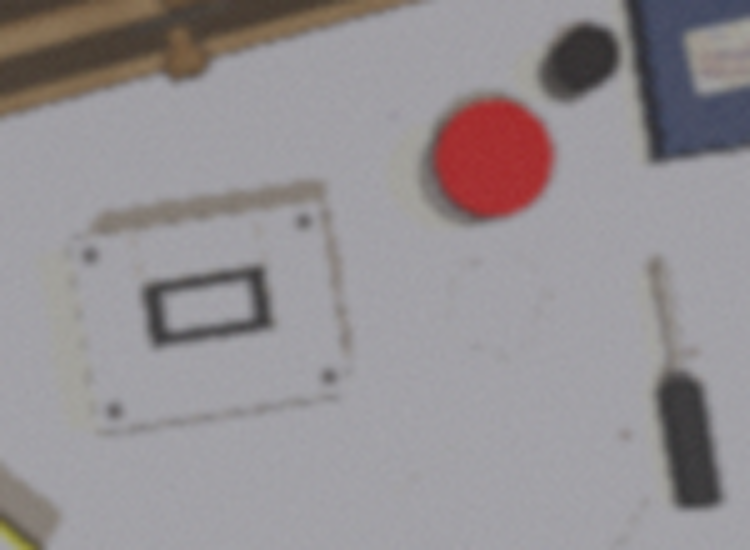

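```bash
cat >> h.py <<'E'
def go(pos,yaw,pr=True):  # deltas for tool-down, tool z = -(dir yaw), from measured pose
    s=arm.sense(); M=R.from_rotvec(s["orientation"]).as_matrix(); c,n=np.cos(yaw),np.sin(yaw)
    T=np.array([[0,n,-c],[0,-c,-n],[-1,0,0.]])
    d=M.T@(np.array(pos)-s["tcp_pos"])/1000; r=R.from_matrix(M.T@T).as_rotvec()
    print("now",s["time"],np.round(s["tcp_pos"],1),"F",np.round(s["contact_force"],1),"op",round(s["opening"],1))
    print("shift",np.round(d,4).tolist(),"turn",np.round(r,4).tolist(),"rows",np.linalg.norm(d)/.0417,np.linalg.norm(r)/.125)
E
python3 - <<'E'
from h import *
np.set_printoptions(precision=3,suppress=True)
f=lambda x,y:(300+x/5,120+y/5)
sc=[ray("top",f(*p),90) for p in [(91,255),(304,221),(330,377),(114,411)]]
print("screws",sc,np.mean(sc,0)); a=(sc[0]-sc[3])+(sc[1]-sc[2]);print(np.degrees(np.arctan2(a[1],a[0])))
b=(sc[0]-sc[1])+(sc[3]-sc[2]);print(np.degrees(np.arctan2(-b[0],b[1])),np.linalg.norm(a)/2,np.linalg.norm(b)/2)
rt=ray("top",f(655,260),20); rc=ray("top",f(688,440),28); d=rt-rc; print("rod",rt,rc,np.degrees(np.arctan2(d[1],d[0])),np.linalg.norm(d[:2]))
print(arm.get_calibration("wrist"))
go([460,-305,200],np.radians(9.5))
E
```

```text
screws [array([582.324,  14.222,  90.   ]), array([598.42 , -94.332,  90.   ]), array([ 518.85 , -106.362,   90.   ]), array([502.785,   3.37 ,  90.   ])] [550.595 -45.775  90.   ]
8.183346050905103
8.381620338620522 80.37283551949645 110.32126580042926
rod [ 583.596 -292.7     20.   ] [ 485.14  -306.037   28.   ] 7.714378549872885 99.35436851302528
{'intrinsics': array([[296.481,   0.   , 320.049],
       [  0.   , 296.481, 195.802],
       [  0.   ,   0.   ,   1.   ]]), 'tool_from_camera': array([[  -0.001,    0.28 ,   -0.96 , -180.237],
       [   1.   ,   -0.001,   -0.001,   -0.427],
       [  -0.001,   -0.96 ,   -0.28 ,  -81.034],
       [   0.   ,    0.   ,    0.   ,    1.   ]])}
now 1.45 [ 203.9 -510.8  205.5] F [-0.2 -0.2  0.7] op 93.9
shift [0.0055, -0.0962, -0.3142] turn [0.214, -0.0, -0.0001] rows 7.880146699638073 1.712054039325662
```

drive_tool:
  commands:
    - [0.005,-0.085,-0.337,0.24,0,0]
    - [0.005,-0.085,-0.337,0.24,0,0]
    - [0.005,-0.085,-0.337,0.24,0,0]
    - [0.005,-0.085,-0.337,0.24,0,0]
    - [0.005,-0.085,-0.337,0.24,0,0]
    - [0.005,-0.085,-0.337,0.24,0,0]
    - [0.005,-0.085,-0.337,0.24,0,0]
    - [0.005,-0.085,-0.337,0.24,0,0]
    - [0.04,-0.085,-0.337,0.24,0,0]
    - [0.04,-0.085,-0.337,0.24,0,0]

```text
time: 2.28
tcp_pos: [486.3, -302.0, 159.6]
orientation: [2.143, 0.165, -2.155]
contact_force: [-1.1, 0.9, -2.5]
opening: 93.9
```

Run:
```python
from h import *
np.set_printoptions(precision=1,suppress=True)
s=arm.sense(); im=arm.snapshot("wrist"); cv2.imwrite("pics/w1.png",im)
for t,z in dict(rod=0,rod_tip=20).items():
    for d in arm.landmark_of(t,"wrist")[:2]: print(t,d["score"],d["xy"],ray("wrist",d["xy"],z,s))
for d in arm.cut_out("rod","wrist")[:1]:
    c,_=cv2.findContours(d["mask"].astype(np.uint8),0,2); r=cv2.minAreaRect(max(c,key=cv2.contourArea)); print(r)
go([485,-306,100],np.radians(8.3))
```

```text
rod 0.71 [324.9, 181.0] [ 486.3 -306.5    0. ]
rod_tip 0.78 [323.2, 89.7] [ 585.  -289.5   20. ]
rod_tip 0.69 [324.2, 182.9] [ 488.8 -305.2   20. ]
now 2.4833 [ 484.9 -308.   166.5] F [ 0.1 -0.1  0.2] op 94.2
shift [0.0665, -0.0021, -0.0004] turn [-0.0062, -0.0002, -0.0013] rows 1.5949346832323805 0.051139789308286006
```

View pics/w1.png

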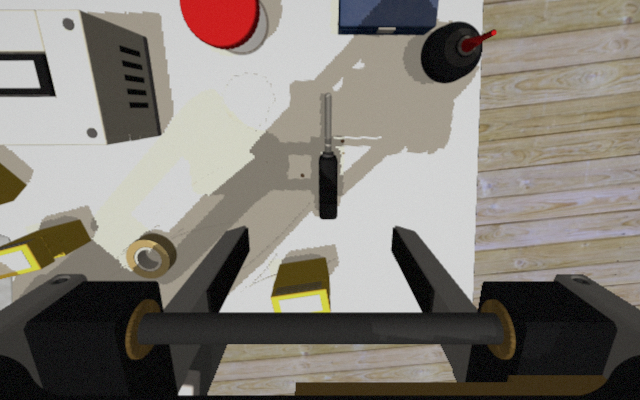

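Run:
```python
from h import *
np.set_printoptions(precision=1,suppress=True)
s=arm.sense(); im=arm.snapshot("wrist")
g=cv2.cvtColor(im,cv2.COLOR_BGR2GRAY)
for r in range(156,222,8):
    x=np.where(g[r,305:350]<60)[0]+305; print(r,x.min() if len(x) else 0,x.max() if len(x) else 0)
for r in (100,110,120,130): print(r,g[r,316:342])
for p,z in [((328,95),20),((328,152),30),((328,218),30)]: print(ray("wrist",p,z,s))
go([485,-306,100],np.radians(8.3))
```

```text
156 313 329
164 313 329
172 313 329
180 313 329
188 313 330
196 313 329
204 313 329
212 314 329
220 0 0
100 [116  97  98 111 121 122 105 105 134 157 153 155 154 156 156 155 155 154
 155 153 154 156 155 157 155 157]
110 [123 110  96 107 124 124 106 106 133 154 154 155 154 156 156 156 153 156
 154 154 155 156 154 154 157 154]
120 [124 106  89 107 120 123 108 101 130 157 156 152 151 155 153 155 153 154
 155 157 158 156 153 155 157 151]
130 [121 108  95 105 122 124 111 104 128 155 154 157 155 155 154 153 155 155
 154 154 153 153 154 154 156 155]
[ 580.5 -303.2   20. ]
[ 523.1 -311.4   30. ]
[ 448.9 -322.4   30. ]
now 2.5333 [ 485.  -308.5  167.1] F [-0.2 -0.2  0.4] op 93.6
shift [0.0671, -0.0026, -0.0003] turn [-0.0069, -0.0013, -0.0022] rows 1.610780749374936 0.0588555971649242
```

Run:
```python
from h import *
np.set_printoptions(precision=1,suppress=True)
s=arm.sense(); im=arm.snapshot("wrist"); cv2.imwrite("pics/w2.png",im)
g=cv2.cvtColor(im,cv2.COLOR_BGR2GRAY)
print(g[84:104,320]); y=np.where(g[140:235,321]<60)[0]+140; print(y.min(),y.max())
a=ray("wrist",(320.2,93),20,s); b=ray("wrist",(321.2,y.min()),30,s); c=ray("wrist",(321.2,y.max()+1),30,s); print(a,b,c,(b+c)/2)
d=b-c; print(np.degrees(np.arctan2(d[1],d[0])),np.linalg.norm(d)); d=a-c; print(np.degrees(np.arctan2(d[1],d[0])))
go([485,-306,100],np.radians(8.3))
```

```text
[155 154 153 155 154 155 158 123 103 111 119 125 124 121 123 126 127 126
 126 126]
150 214
[ 581.7 -295.4   20. ] [ 524.3 -304.5   30. ] [ 451.4 -314.8   30. ] [ 487.9 -309.6   30. ]
8.023749184887027 73.60511892923324
8.450769089705545
now 2.5833 [ 485.  -308.6  167.3] F [0.7 0.1 0.4] op 94.0
shift [0.0673, -0.0027, -0.0002] turn [-0.0073, -0.0018, -0.0024] rows 1.6157923465394808 0.06278114917538673
```

drive_tool:
  commands:
    - [0.04,0.001,0,-0.007,0,0]
    - [0.08,0.001,0,-0.007,0,0]
    - [0.12,0.001,0,-0.007,0,0]
    - [0.152,0.001,0,-0.007,0,0]
    - [0.152,0.001,0,-0.007,0,0]
    - [0.152,0.001,0,-0.007,0,0]
    - [0.152,0.001,0,-0.007,0,0]
  claw: 120

```text
time: 3.17
tcp_pos: [486.8, -309.9, 16.6]
orientation: [2.148, 0.153, -2.14]
contact_force: [0.2, 1.0, 0.1]
opening: 51.5
```

drive_tool:
  commands:
    - [0.012,0,0,0,0,0]
    - [0.012,0,0,0,0,0]
    - [0.012,0,0,0,0,0]

```text
time: 3.42
tcp_pos: [485.9, -308.4, 2.5]
orientation: [2.146, 0.156, -2.143]
contact_force: [0.1, 1.3, 0.4]
opening: 49.7
```

drive_tool:
  commands:
    - [0,0,0,0,0,0]
    - [0,0,0,0,0,0]
    - [0,0,0,0,0,0]
    - [0,0,0,0,0,0]
    - [0,0,0,0,0,0]
    - [0,0,0,0,0,0]
  claw: 255
  grip_force: 50

```text
time: 3.92
tcp_pos: [485.7, -308.1, 1.7]
orientation: [2.145, 0.157, -2.145]
contact_force: [-0.0, -0.3, 0.3]
opening: 19.6
```

drive_tool:
  commands:
    - [-0.03,0,0,0,0,0]
    - [-0.06,0,0,0,0,0]
    - [-0.06,0,0,0,0,0]
    - [-0.06,0,0,0,0,0]

```text
time: 4.25
tcp_pos: [486.9, -309.0, 63.8]
orientation: [2.148, 0.154, -2.14]
contact_force: [-0.0, -0.5, -0.9]
opening: 19.6
```

Run:
```python
from h import *
np.set_printoptions(precision=1,suppress=True)
s=arm.sense(); im=arm.snapshot("wrist"); cv2.imwrite("pics/w3.png",im); print(s["tcp_pos"],s["orientation"],s["opening"])
M=R.from_rotvec(s["orientation"]).as_matrix();print(M)
for d in arm.landmark_of("rod_tip","wrist")[:2]: print(d["score"],d["xy"],ray("wrist",d["xy"],s["tcp_pos"][2]+17,s))
for t,z in (("slot_mid",50),("dock",0),("pack_top",90),("well_mouth",90)):
  for d in arm.landmark_of(t,"wrist")[:2]: print(t,d["score"],d["xy"],ray("wrist",d["xy"],z,s))
```

```text
[ 486.9 -309.    63.8] [ 2.1  0.2 -2.1] 19.646772858724738
[[ 0.   0.1 -1. ]
 [-0.  -1.  -0.1]
 [-1.   0.  -0. ]]
0.82 [318.9, 70.0] [ 585.9 -293.5   80.8]
```

View pics/w3.png

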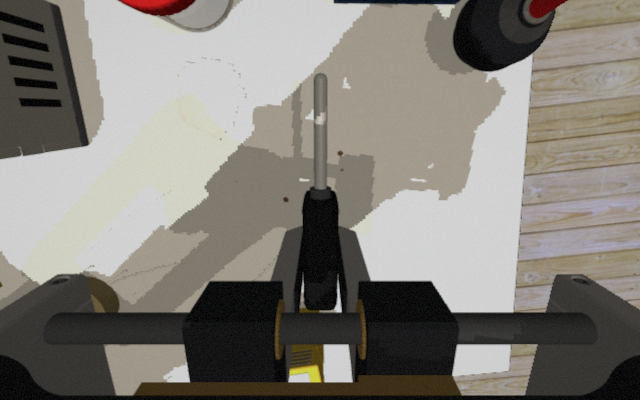

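```bash
python3 -c "
from h import *
go([372,-72,110],np.radians(8.3))"
```

```text
now 4.55 [ 484.6 -307.2   59.7] F [ 0.4  0.7 -0. ] op 19.7
shift [-0.0496, -0.2493, 0.0771] turn [0.0019, 0.0023, 0.0023] rows 6.369263519895551 0.03041145586816846
```

drive_tool:
  commands:
    - [-0.035,-0.01,0.02,0,0,0]
    - [-0.05,-0.04,0.045,0,0,0]
    - [-0.05,-0.08,0.075,0,0,0]
    - [-0.05,-0.12,0.077,0,0,0]
    - [-0.05,-0.16,0.077,0,0,0]
    - [-0.05,-0.2,0.077,0,0,0]
    - [-0.05,-0.235,0.077,0,0,0]
    - [-0.05,-0.249,0.077,0,0,0]
    - [-0.05,-0.249,0.077,0,0,0]
    - [-0.05,-0.249,0.077,0,0,0]

```text
time: 5.38
tcp_pos: [372.7, -72.6, 111.1]
orientation: [2.143, 0.159, -2.144]
contact_force: [-0.4, -0.1, -0.5]
opening: 19.8
```

Run:
```python
from h import *
np.set_printoptions(precision=1,suppress=True)
s=arm.sense(); im=arm.snapshot("wrist"); cv2.imwrite("pics/w4.png",im); print(s["tcp_pos"])
for d in arm.landmark_of("rod_tip","wrist")[:2]: print(d["score"],d["xy"],ray("wrist",d["xy"],s["tcp_pos"][2]+18,s))
for t,z in (("slot_mid",50),("dock",0),("pack_top",90),("pack_top",70),("well_mouth",90)):
  for d in arm.landmark_of(t,"wrist")[:3]: print(t,d["score"],d["xy"],ray("wrist",d["xy"],z,s))
go([372,-72,32],np.radians(8.3))
```

```text
[372.7 -72.6 111.1]
slot_mid 0.86 [321.8, 39.8] [501.5 -54.4  50. ]
dock 0.17 [315.8, 240.6] [318.7 -76.2   0. ]
pack_top 0.87 [125.8, 98.7] [440.6  64.5  90. ]
pack_top 0.77 [589.6, 262.7] [ 372.9 -279.1   90. ]
pack_top 0.69 [221.1, 203.6] [378.5  -0.4  90. ]
pack_top 0.87 [125.8, 98.7] [439.3  76.9  70. ]
pack_top 0.77 [589.6, 262.7] [ 365.  -300.9   70. ]
pack_top 0.69 [221.1, 203.6] [371.1   5.6  70. ]
now 5.7333 [373.  -73.7 111.3] F [ 0.4 -0.2 -1.7] op 19.5
shift [0.0793, -0.0018, 0.0007] turn [0.0002, 0.0005, 0.0001] rows 1.9022341501444646 0.004610001058542396
```

View pics/w4.png

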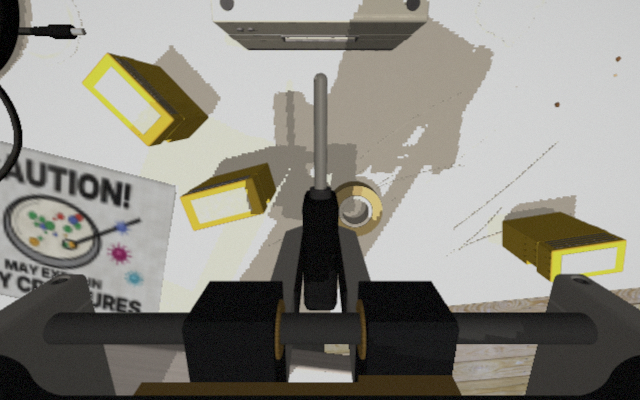

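drive_tool:
  commands:
    - [0.04,0.006,0,0,0,0]
    - [0.079,0.012,0,0,0,0]
    - [0.079,0.012,0,0,0,0]
    - [0.079,0.012,0,0,0,0]
    - [0.079,0.012,0,0,0,0]

```text
time: 6.15
tcp_pos: [375.8, -85.3, 34.0]
orientation: [2.147, 0.156, -2.143]
contact_force: [-0.6, -0.2, 0.3]
opening: 19.4
```

Run:
```python
from h import *
p=np.array(arm.sense()["tcp_pos"]); u=np.array([.9895,.1443]); n=np.array([-.1443,.9895])
d=np.array([501.3,-53.7])-p[:2]; print(p,"to face (tip100):",d@u-100,"tip dock y",-d@n,"z axis",p[2]+18.3, arm.sense()["contact_force"])
```

```text
[375.7547399  -85.28017418  33.97786593] to face (tip100): 28.784054004017122 tip dock y -13.132401317359959 z axis 52.27786592515437 [-0.56218431 -0.19464975  0.34089636]
```

drive_tool:
  commands:
    - [0,0,-0.01,0,0,0]
    - [0,0,-0.02,0,0,0]
    - [0,0,-0.022,0,0,0]
    - [0,0,-0.022,0,0,0]

```text
time: 6.48
tcp_pos: [398.5, -81.6, 33.9]
orientation: [2.147, 0.158, -2.141]
contact_force: [-0.5, -0.2, -1.4]
opening: 19.8
```

drive_tool:
  commands:
    - [0.0015,0,0,0,0,0]
    - [0.0015,0,-0.004,0,0,0]
    - [0.0015,0,-0.008,0,0,0]
    - [0.0015,0,-0.012,0,0,0]
    - [0.0015,0,-0.016,0,0,0]
    - [0.0015,0,-0.019,0,0,0]
    - [0.0015,0,-0.019,0,0,0]

```text
time: 7.07
tcp_pos: [415.9, -78.7, 31.0]
orientation: [2.145, 0.158, -2.145]
contact_force: [-0.7, 0.4, -1.5]
opening: 19.7
```

drive_tool:
  commands:
    - [0,0,-0.0015,0,0,0]
    - [0,0,-0.003,0,0,0]
    - [0,0,-0.0045,0,0,0]
    - [0,0,-0.005,0,0,0]
    - [0,0,-0.005,0,0,0]

```text
time: 7.48
tcp_pos: [420.3, -78.0, 31.0]
orientation: [2.145, 0.158, -2.145]
contact_force: [-0.2, -0.7, -0.9]
opening: 20.0
```

drive_tool:
  commands:
    - [0,0,-0.001,0,0,0]
    - [0,0,-0.001,0,0,0]

```text
time: 7.65
tcp_pos: [421.3, -77.9, 31.0]
orientation: [2.145, 0.158, -2.145]
contact_force: [-0.5, 0.3, -0.5]
opening: 19.4
```

drive_tool:
  commands:
    - [0,0,-0.001,0,0,0]
    - [0,0,-0.001,0,0,0]

```text
time: 7.82
tcp_pos: [422.3, -77.8, 31.0]
orientation: [2.145, 0.158, -2.145]
contact_force: [0.3, -1.3, -0.7]
opening: 19.7
```

drive_tool:
  commands:
    - [0,0,-0.001,0,0,0]
    - [0,0,-0.001,0,0,0]

```text
time: 7.98
tcp_pos: [423.3, -77.6, 31.0]
orientation: [2.145, 0.158, -2.145]
contact_force: [-0.5, 0.6, -0.4]
opening: 19.7
```

drive_tool:
  commands:
    - [0,0,-0.001,0,0,0]
    - [0,0,-0.001,0,0,0]

```text
time: 8.15
tcp_pos: [424.3, -77.5, 31.0]
orientation: [2.145, 0.158, -2.145]
contact_force: [-1.1, 0.1, -0.3]
opening: 19.4
```

drive_tool:
  commands:
    - [0,0,-0.001,0,0,0]
    - [0,0,-0.001,0,0,0]

```text
time: 8.32
tcp_pos: [425.3, -77.3, 31.0]
orientation: [2.145, 0.158, -2.145]
contact_force: [0.2, 0.8, -0.5]
opening: 19.5
```

drive_tool:
  commands:
    - [0,0,-0.001,0,0,0]
    - [0,0,-0.001,0,0,0]

```text
time: 8.48
tcp_pos: [426.3, -77.2, 31.0]
orientation: [2.145, 0.158, -2.145]
contact_force: [-0.1, 0.5, -0.9]
opening: 19.8
```

drive_tool:
  commands:
    - [0,0,-0.001,0,0,0]
    - [0,0,-0.001,0,0,0]

```text
time: 8.65
tcp_pos: [426.9, -77.0, 30.9]
orientation: [2.144, 0.158, -2.146]
contact_force: [-2.4, -0.0, -0.8]
opening: 19.4
```

drive_tool:
  commands:
    - [0,0,-0.001,0,0,0]
    - [0,0,-0.001,0,0,0]

```text
time: 8.82
tcp_pos: [427.2, -76.9, 30.8]
orientation: [2.143, 0.158, -2.148]
contact_force: [-3.8, -0.3, 0.3]
opening: 19.7
```

drive_tool:
  commands:
    - [0,0,-0.001,0,0,0]
    - [0,0,-0.001,0,0,0]

```text
time: 8.98
tcp_pos: [427.4, -76.9, 30.7]
orientation: [2.141, 0.158, -2.15]
contact_force: [-6.7, -0.7, 2.4]
opening: 19.6
```

drive_tool:
  commands:
    - [0,0,-0.001,0,0,0]
    - [0,0,-0.001,0,0,0]

```text
time: 9.15
tcp_pos: [427.5, -76.8, 30.7]
orientation: [2.139, 0.158, -2.152]
contact_force: [-9.5, -2.3, 4.7]
opening: 19.3
```

drive_tool:
  commands:
    - [0,0,0.003,0,0,0]
    - [0,0,0.006,0,0,0]
    - [0,-0.004,0.006,0,0,0]
    - [0,-0.009,0.006,0,0,0]
    - [0,-0.009,0.006,0,0,0]
    - [0,-0.009,0.004,0,0,0]
    - [0,-0.009,0.003,0,0,0]
    - [0,-0.009,0.002,0,0,0]
    - [0,-0.009,0.002,0,0,0]

```text
time: 9.9
tcp_pos: [426.0, -67.9, 30.8]
orientation: [2.143, 0.158, -2.148]
contact_force: [-5.0, 0.7, 2.2]
opening: 20.1
```

drive_tool:
  commands:
    - [0,0,-0.001,0,0,0]
    - [0,0,-0.002,0,0,0]
    - [0,0,-0.002,0,0,0]

```text
time: 10.15
tcp_pos: [427.8, -67.6, 30.8]
orientation: [2.143, 0.158, -2.148]
contact_force: [-5.5, -0.1, 3.0]
opening: 19.6
```

drive_tool:
  commands:
    - [0,0,-0.001,0,0,0]
    - [0,0,-0.001,0,0,0]

```text
time: 10.32
tcp_pos: [428.7, -67.5, 30.8]
orientation: [2.142, 0.158, -2.148]
contact_force: [-6.1, -0.6, 2.9]
opening: 19.6
```

drive_tool:
  commands:
    - [0,0,-0.001,0,0,0]
    - [0,0,-0.002,0,0,0]
    - [0,0,-0.002,0,0,0]

```text
time: 10.57
tcp_pos: [430.4, -67.2, 30.8]
orientation: [2.142, 0.158, -2.149]
contact_force: [-6.9, -0.3, 3.4]
opening: 19.6
```

drive_tool:
  commands:
    - [0,0,-0.001,0,0,0]
    - [0,0,-0.0015,0,0,0]
    - [0,0,-0.0015,0,0,0]

```text
time: 10.82
tcp_pos: [431.8, -67.0, 30.7]
orientation: [2.142, 0.158, -2.149]
contact_force: [-5.9, 0.2, 4.1]
opening: 19.7
```

Run:
```python
from h import *
np.set_printoptions(precision=1,suppress=True)
s=arm.sense(); print(s["tcp_pos"],s["contact_force"]); im=arm.snapshot("side"); cv2.imwrite("pics/s2.png",cv2.resize(im[160:340,180:420],None,fx=3,fy=3,interpolation=cv2.INTER_CUBIC))
for d in arm.landmark_of("pack_top","side"): print(d)
for z in(90,118): print(proj("side",[555.5,-45,z]))
```

```text
[431.8 -67.   30.7] [-5.9  0.2  4.1]
{'xy': [322.1, 211.0], 'score': 0.72}
{'xy': [192.4, 262.7], 'score': 0.72}
{'xy': [308.1, 178.9], 'score': 0.69}
[322.1 218.7]
[322.4 210.3]
```

View pics/s2.png

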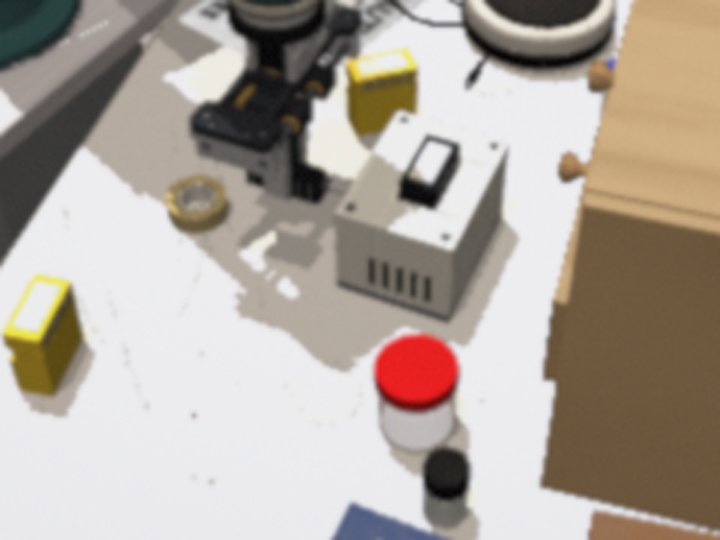

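drive_tool:
  commands:
    - [0,0,0.008,0,0,0]
    - [0,0,0.02,0,0,0]
    - [0,0,0.035,0,0,0]
    - [0,0,0.048,0,0,0]
    - [0,0,0.048,0,0,0]
    - [-0.03,0.01,0.048,0,0,0]
    - [-0.03,0.045,0.048,0,0,0]
    - [-0.03,0.085,0.048,0,0,0]
    - [-0.03,0.12,0.03,0,0,0]
    - [-0.03,0.133,0.01,0,0,0]

```text
time: 11.75
tcp_pos: [444.7, -204.9, 61.7]
orientation: [2.15, 0.148, -2.142]
contact_force: [-0.6, -1.0, -1.0]
opening: 19.9
```

drive_tool:
  commands:
    - [0,0,0,0,0,0]
    - [0.025,0,0,0,0,0]
    - [0.04,0,0,0,0,0]
    - [0.04,0,0,0,0,0]
    - [0.04,0,0,0,0,0]
    - [0.04,0,0,0,0,0]

```text
time: 12.25
tcp_pos: [443.6, -200.1, 21.9]
orientation: [2.146, 0.157, -2.143]
contact_force: [0.8, -0.2, -0.3]
opening: 19.5
```

Run:
```python
from h import *
s=arm.sense(); print(np.round(R.from_rotvec(s["orientation"]).as_matrix(),3).tolist())
go([440,-200,3],np.radians(8.3))
im=arm.snapshot("wrist")
for d in arm.landmark_of("rod_tip","wrist")[:1]:
  print(d["xy"])
  for z in (20,40):print(ray("wrist",d["xy"],z,s))
```

```text
[[0.002, 0.147, -0.989], [-0.001, -0.989, -0.147], [-1.0, 0.001, -0.002]]
now 12.25 [ 443.6 -200.1   21.9] F [ 0.8 -0.2 -0.3] op 19.5
shift [0.0189, -0.0006, 0.0035] turn [0.0023, -0.0016, -0.0011] rows 0.4609351175971224 0.02456764929377711
[314.8, 69.3]
[ 544.87538492 -181.88751842   20.        ]
[ 542.50784845 -182.54133516   40.        ]
```

drive_tool:
  commands:
    - [0.01,0,0,0,0,0]
    - [0.017,0,0,0,0,0]
    - [0.017,0,0,0,0,0]
    - [0.017,0,0,0,0,0]

```text
time: 12.68
tcp_pos: [442.1, -199.6, 3.1]
orientation: [2.144, 0.159, -2.147]
contact_force: [0.2, 0.8, 0.1]
opening: 20.0
```

drive_tool:
  commands:
    - [0.001,0,0,0,0,0]
    - [0.0015,0,0,0,0,0]
    - [0.0015,0,0,0,0,0]

```text
time: 12.93
tcp_pos: [442.9, -200.1, 2.5]
orientation: [2.145, 0.158, -2.145]
contact_force: [-0.5, 1.1, -0.6]
opening: 19.6
```

drive_tool:
  commands:
    - [0.0007,0,0,0,0,0]
    - [0.0007,0,0,0,0,0]

```text
time: 13.1
tcp_pos: [442.8, -200.1, 1.8]
orientation: [2.145, 0.157, -2.145]
contact_force: [0.2, -0.4, -0.6]
opening: 19.4
```

drive_tool:
  commands:
    - [0,0,0,0,0,0]
    - [0,0,0,0,0,0]
    - [0,0,0,0,0,0]
    - [0,0,0,0,0,0]
    - [-0.03,0,0,0,0,0]
    - [-0.07,0,0,0,0,0]
    - [-0.11,0,0,0,0,0]
    - [-0.15,0,0,0,0,0]
    - [-0.19,0,0,0,0,0]
    - [-0.19,0,0,0,0,0]
  claw: 120

```text
time: 13.93
tcp_pos: [446.7, -202.3, 201.9]
orientation: [2.156, 0.146, -2.125]
contact_force: [0.3, -0.9, 0.7]
opening: 49.7
```

Run:
```python
from h import *
go([535,-47,190],np.radians(8.3))
print(arm.sense()["qpos"])
```

```text
now 13.9333 [ 446.7 -202.3  201.9] F [ 0.3 -0.9  0.7] op 49.7
shift [0.0119, -0.1409, -0.1099] turn [0.0021, -0.0139, -0.0114] rows 4.293722677570974 0.14455072664188362
[-5.40944916e-01 -5.95508811e-02  1.52638811e+00  2.47298646e-05
  1.65680411e+00  8.82934115e-01]
```

Run:
```python
from h import *
np.set_printoptions(precision=1,suppress=True)
def l(n,uv): a=ray(n,uv,0);b=ray(n,uv,300);d=(b-a)/np.linalg.norm(b-a);return a,d
for t in((370,215),(380,185)):
    a,d=l("top",(337,133)); b,e=l("side",t); k=np.linalg.lstsq(np.c_[d,-e],b-a,rcond=None)[0]; print(a+k[0]*d,b+k[1]*e)
s=arm.sense(); im=arm.snapshot("top"); m=im[:,:,:]; cv2.imwrite("pics/t2.png",im)
for t,z in dict(pack_top=118,scale=0,rod=0,rod_tip=20).items():
    for d in arm.landmark_of(t,"top")[:3]: print(t,round(d["score"],2),np.array(d["xy"]),ray("top",d["xy"],z))
```

```text
[666.4 -32.5 149.2] [670.  -30.5 149.9]
[650.  -29.6 226. ] [677.5 -15.2 231.3]
pack_top 0.89 [318.4 254.1] [375.2  15.4 118. ]
pack_top 0.64 [346.4 183.2] [548.3 -55.4 118. ]
pack_top 0.54 [299.3 229.7] [435.3  61.7 118. ]
scale 0.95 [223.3 206.8] [494.9 281.6   0. ]
rod 0.43 [395.  227.5] [ 432.4 -195.8    0. ]
rod_tip 0.65 [391.1 187.3] [ 543.  -183.2   20. ]
rod_tip 0.5 [345.4 199.4] [511.3 -58.1  20. ]
```

drive_tool:
  commands:
    - [0.0,-0.03,-0.02,-0.12,0,0]
    - [0.0,-0.06,-0.04,-0.24,0,0]
    - [0.0,-0.09,-0.06,-0.36,0,0]
    - [0.0,-0.12,-0.09,-0.48,0,0]
    - [0.0,-0.14,-0.12,-0.6,0,0]
    - [0.0,-0.14,-0.131,-0.72,0,0]
    - [0.01,-0.14,-0.131,-0.84,0,0]
    - [0.02,-0.14,-0.131,-0.96,0,0]
    - [0.032,-0.14,-0.131,-1.08,0,0]
    - [0.032,-0.14,-0.131,-1.2,0,0]

```text
time: 15.02
tcp_pos: [549.2, -41.7, 154.0]
orientation: [1.363, 1.106, -1.375]
contact_force: [-0.3, -0.0, -0.3]
opening: 49.9
```

drive_tool:
  commands:
    - [0,0,0,-0.12,0,0]
    - [0,0,0,-0.24,0,0]
    - [0,0,0,-0.371,0,0]
    - [0,0,0,-0.371,0,0]
    - [0,0,0,-0.371,0,0]

```text
time: 15.43
tcp_pos: [550.9, -42.2, 157.7]
orientation: [1.101, 1.277, -1.105]
contact_force: [-0.4, -0.7, 0.4]
opening: 49.7
```

Run:
```python
from h import *
np.set_printoptions(precision=3,suppress=True)
s=arm.sense(); im=arm.snapshot("wrist"); cv2.imwrite("pics/w5.png",im)
print(s["tcp_pos"]);print(R.from_rotvec(s["orientation"]).as_matrix())
for d in arm.landmark_of("pack_top","wrist")[:2]: print(d["score"],d["xy"],ray("wrist",d["xy"],118,s))
for d in arm.landmark_of("well_mouth","wrist")[:2]: print(d["score"],d["xy"],ray("wrist",d["xy"],90,s))
```

```text
[550.901 -42.217 157.703]
[[-0.004  0.99   0.144]
 [ 0.001  0.144 -0.99 ]
 [-1.    -0.004 -0.001]]
0.94 [123.2, 119.1] [398.854  11.577 118.   ]
0.86 [204.7, 44.2] [455.209  69.206 118.   ]
```

View pics/w5.png

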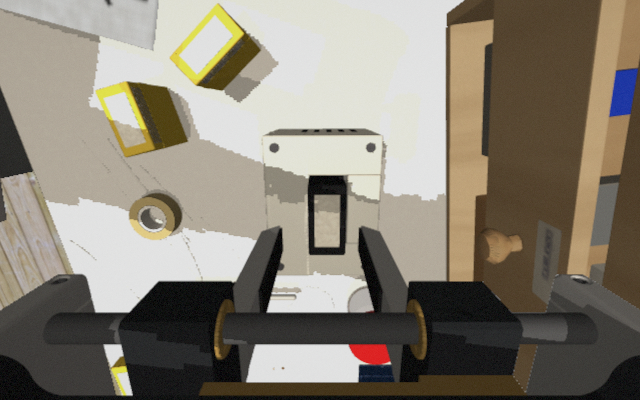

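Run:
```python
from h import *
np.set_printoptions(precision=3,suppress=True)
s=arm.sense(); im=cv2.imread("pics/w5.png"); g=cv2.cvtColor(im,cv2.COLOR_BGR2GRAY)
for r in (190,215,240): x=np.where(g[r,290:365]<70)[0]+290; print(r,x.min(),x.max())
y=np.where(g[150:270,328]<70)[0]+150; print(y.min(),y.max(), g[165:182,328],g[246:262,328])
for p in [(307,178),(347,178),(346,253),(308,253),(327,214)]: print(ray("wrist",p,118,s))
for p in [(274,148),(371,147)]: print("screw",ray("wrist",p,90,s))
c=np.array([550.6,-45.8]);u=np.array([.9895,.1443]);n=np.array([-.1443,.9895]);print("exp",c+55*n-40*u,c+55*n+40*u)
```

```text
190 308 346
215 309 345
240 309 364
176 254 [226 226 223 226 225 226 225 224 226 203 110  12  10  18  16   9  10] [150  83  28  25  27  24  20  25  48 150 172 171 175 172 173 171]
[536.237 -12.608 118.   ]
[566.459  -8.153 118.   ]
[576.442 -70.591 118.   ]
[545.486 -75.164 118.   ]
[555.784 -39.206 118.   ]
screw [505.154   2.325  90.   ]
screw [585.235  14.961  90.   ]
exp [503.084   2.851] [582.244  14.395]
```

drive_tool:
  commands:
    - [0.0,0.005,0.0025,0,0,0]
    - [0.025,0.005,0.0025,0,0,0]
    - [0.045,0.005,0.0025,0,0,0]
    - [0.06,0.005,0.0025,0,0,0]
    - [0.06,0.005,0.0025,0,0,0]
    - [0.06,0.005,0.0025,0,0,0]
    - [0.06,0.005,0.0025,0,0,0]

```text
time: 16.17
tcp_pos: [558.1, -44.3, 100.9]
orientation: [1.101, 1.273, -1.1]
contact_force: [-1.1, -0.2, -0.3]
opening: 49.7
```

drive_tool:
  commands:
    - [0.0055,-0.0015,0,0,0,0]
    - [0.0055,-0.0015,0,0,0,0]
    - [0.0055,-0.0015,0,0,0,0]

```text
time: 16.42
tcp_pos: [555.9, -44.4, 94.8]
orientation: [1.101, 1.274, -1.1]
contact_force: [-0.8, -0.5, -0.1]
opening: 49.8
```

drive_tool:
  commands:
    - [0,0,0,0,0,0]
    - [0,0,0,0,0,0]
    - [0,0,0,0,0,0]
    - [0,0,0,0,0,0]
    - [0,0,0,0,0,0]
  claw: 255
  grip_force: 25

```text
time: 16.83
tcp_pos: [556.3, -44.3, 94.6]
orientation: [1.101, 1.274, -1.099]
contact_force: [1.9, -0.0, -0.1]
opening: 29.7
```

drive_tool:
  commands:
    - [-0.01,0,0,0,0,0]
    - [-0.025,0,0,0,0,0]
    - [-0.04,0,0,0,0,0]
    - [-0.06,0,0,0,0,0]
    - [-0.085,0,0,0,0,0]
    - [-0.1,0,0,0,0,0]
    - [-0.1,0,0,0,0,0]
    - [-0.1,0,0,0,0,0]

```text
time: 17.5
tcp_pos: [555.8, -44.4, 194.6]
orientation: [1.1, 1.274, -1.1]
contact_force: [-0.2, -1.2, -1.7]
opening: 29.8
```

Run:
```python
from h import *
np.set_printoptions(precision=4,suppress=True)
s=arm.sense(); print(s["tcp_pos"],s["opening"],s["contact_force"],s["qpos"]);M=R.from_rotvec(s["orientation"]).as_matrix();print(M)
im=arm.snapshot("wrist"); cv2.imwrite("pics/w6.png",im)
im=arm.snapshot("top"); cv2.imwrite("pics/t3.png",im)
d=arm.cut_out("scale","top")[0]; c,_=cv2.findContours(d["mask"].astype(np.uint8),0,2); e=cv2.fitEllipse(max(c,key=cv2.contourArea)); print(e)
# dark platform
g=cv2.cvtColor(im,cv2.COLOR_BGR2GRAY); k=((g<70)&d["mask"]).astype(np.uint8); c,_=cv2.findContours(k,0,2); e2=cv2.fitEllipse(max(c,key=cv2.contourArea)); print(e2,ray("top",e2[0],51),ray("top",e[0],40))
print("tool shift to scale",M.T@(np.array([498,277,195])-s["tcp_pos"]))
```

```text
[555.8227 -44.3946 194.6495] 29.843999569281177 [-0.2145 -1.1965 -1.6775] [-0.1812  0.1058  1.372  -0.0002  1.663  -0.3283]
[[ 0.0009  0.9892  0.1465]
 [-0.0004  0.1465 -0.9892]
 [-1.      0.0008  0.0005]]
((221.4798126220703, 205.82200622558594), (56.37489318847656, 58.05131530761719), 75.53199768066406)
((219.5712890625, 205.5738067626953), (41.52306365966797, 42.4521369934082), 26.350461959838867) [497.6369 277.2476  51.    ] [497.087  275.2994  40.    ]
tool shift to scale [  -0.5244  -10.1208 -326.3976]
```

View pics/w6.png

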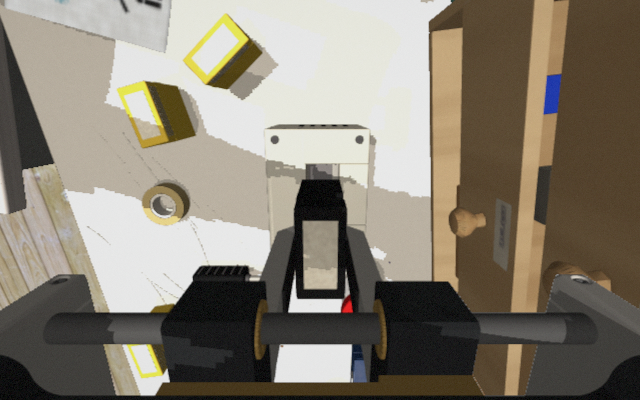

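drive_tool:
  commands:
    - [0,0,-0.01,-0.12,0,0]
    - [0,-0.002,-0.035,-0.24,0,0]
    - [0,-0.004,-0.07,-0.36,0,0]
    - [0,-0.006,-0.105,-0.48,0,0]
    - [0,-0.01,-0.14,-0.6,0,0]
    - [0,-0.01,-0.18,-0.72,0,0]
    - [0,-0.01,-0.22,-0.84,0,0]
    - [0,-0.01,-0.26,-0.96,0,0]
    - [0,-0.01,-0.295,-1.08,0,0]
    - [0,-0.01,-0.32,-1.2,0,0]

```text
time: 18.48
tcp_pos: [497.0, 273.5, 192.2]
orientation: [0.169, 1.568, -0.17]
contact_force: [0.9, 0.1, -1.0]
opening: 29.6
```

Run:
```python
from h import *
s=arm.sense(); M=R.from_rotvec(s["orientation"]).as_matrix();print(s["tcp_pos"],s["opening"],s["qpos"],"\n",M.round(3),M.T@(np.array([497.5,276.5,130])-s["tcp_pos"]))
```

```text
[497.01494585 273.49403793 192.17006905] 29.612721889219905 [ 4.02496651e-01  1.31240697e-01  1.34869693e+00  9.99641230e-04
  1.66509089e+00 -9.52754475e-01] 
 [[-0.004  0.214  0.977]
 [-0.     0.977 -0.214]
 [-1.    -0.001 -0.003]] [6.21666555e+01 3.11348988e+00 4.11437939e-02]
```

drive_tool:
  commands:
    - [0.02,0.002,0,0,0,0]
    - [0.045,0.002,0,0,0,0]
    - [0.07,0.002,0,0,0,0]
    - [0.082,0.002,0,0,0,0]
    - [0.082,0.002,0,0,0,0]
    - [0.082,0.002,0,0,0,0]

```text
time: 18.98
tcp_pos: [498.7, 272.2, 111.0]
orientation: [0.175, 1.566, -0.177]
contact_force: [-0.2, 0.9, -0.0]
opening: 29.8
```

Run:
```python
from h import *
np.set_printoptions(precision=3,suppress=True)
s=arm.sense(); M=R.from_rotvec(s["orientation"]).as_matrix();print(s["tcp_pos"],s["contact_force"],M)
cv2.imwrite("pics/w7.png",arm.snapshot("wrist"))
for d in arm.landmark_of("scale","wrist")[:1]+arm.cut_out("scale","wrist")[:1]: print(d.get("xy"),d.get("bbox"),d["score"])
print("scale origin ray z0", ray("wrist",arm.landmark_of("scale","wrist")[0]["xy"],0,s))
print(M.T@(np.array([497.5,276.5,98])-s["tcp_pos"]))
```

```text
[498.694 272.228 111.04 ] [-0.211  0.879 -0.002] [[-0.003  0.222  0.975]
 [-0.001  0.975 -0.222]
 [-1.    -0.002 -0.002]]
None [329.6, 188.3, 168.4, 147.2] 0.61Traceback (most recent call last):
  File "<stdin>", line 6, in <module>
IndexError: list index out of range
```

View pics/w7.png

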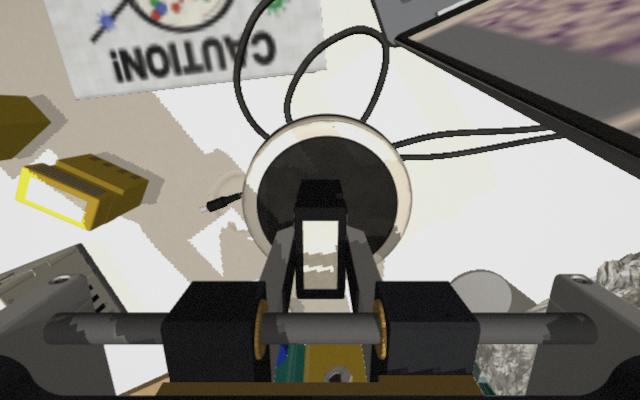

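Run:
```python
from h import *
np.set_printoptions(precision=3,suppress=True)
s=arm.sense(); M=R.from_rotvec(s["orientation"]).as_matrix(); im=cv2.imread("pics/w7.png"); g=cv2.cvtColor(im,cv2.COLOR_BGR2GRAY)
P=[]
for r in range(150,226,6):
    row=g[r].astype(int); a=next(c for c in range(235,300) if (row[c:c+4]<85).all()); b=next(c for c in range(412,350,-1) if (row[c-3:c+1]<85).all()); P+= [(a,r),(b,r)]
W=np.array([ray("wrist",p,51,s)[:2] for p in P]); A=np.c_[2*W,np.ones(len(W))]; x=np.linalg.lstsq(A,(W**2).sum(1),rcond=None)[0]
print(P[::4]);print("centre",x[:2],"r",np.sqrt(x[2]+x[0]**2+x[1]**2),"resid",np.abs(np.linalg.norm(W-x[:2],axis=1)-np.sqrt(x[2]+x[0]**2+x[1]**2)).max())
print(s["tcp_pos"],M.T@(np.array([x[0],x[1],98])-s["tcp_pos"]))
```

```text
[(285, 150), (272, 162), (264, 174), (260, 186), (235, 198), (257, 210), (260, 222)]
centre [497.94  279.539] r 61.220439453678004 resid 20.106088662932912
[500.617 272.987 114.365] [16.365  5.759 -4.117]
```

drive_tool:
  commands:
    - [0,0.004,-0.004,0,0,0]
    - [0.007,0.004,-0.004,0,0,0]
    - [0.012,0.004,-0.004,0,0,0]
    - [0.012,0.004,-0.004,0,0,0]
    - [0.012,0.004,-0.004,0,0,0]

```text
time: 19.6
tcp_pos: [496.0, 277.3, 99.6]
orientation: [0.175, 1.565, -0.176]
contact_force: [-0.2, -0.3, -1.6]
opening: 29.8
```

drive_tool:
  commands:
    - [0.001,0,0,0,0,0]
    - [0.002,0,0,0,0,0]
    - [0.002,0,0,0,0,0]

```text
time: 19.85
tcp_pos: [496.5, 277.5, 98.9]
orientation: [0.176, 1.563, -0.176]
contact_force: [-1.7, -0.2, 2.5]
opening: 29.8
```

drive_tool:
  commands:
    - [0.0005,0,0,0,0,0]
    - [0.0005,0,0,0,0,0]

```text
time: 20.02
tcp_pos: [496.5, 277.5, 98.9]
orientation: [0.176, 1.563, -0.176]
contact_force: [-2.3, -1.1, 5.2]
opening: 30.2
```

Seated. Open a little and retreat straight up.

drive_tool:
  commands:
    - [0,0,0,0,0,0]
    - [0,0,0,0,0,0]
    - [0,0,0,0,0,0]
    - [0,0,0,0,0,0]
    - [0,0,0,0,0,0]
  claw: 120

```text
time: 20.43
tcp_pos: [496.3, 277.4, 97.4]
orientation: [0.176, 1.564, -0.176]
contact_force: [-0.1, -0.2, -0.1]
opening: 49.9
```

drive_tool:
  commands:
    - [-0.015,0,0,0,0,0]
    - [-0.04,0,0,0,0,0]
    - [-0.08,0,0,0,0,0]
    - [-0.11,0,0,0,0,0]
    - [-0.11,0,0.03,0,0,0]
    - [-0.11,0,0.03,0,0,0]
    - [-0.11,0,0.03,0,0,0]

```text
time: 21.02
tcp_pos: [526.2, 270.5, 207.3]
orientation: [0.176, 1.564, -0.177]
contact_force: [-0.2, 0.0, 0.6]
opening: 49.5
```

Run:
```python
from h import *
np.set_printoptions(precision=1,suppress=True)
s=arm.sense(); print(s["tcp_pos"],s["opening"],s["contact_force"])
a=arm.snapshot("wrist"); b=arm.snapshot("side"); b=b[110:350,160:440]
cv2.imwrite("pics/fin.png",np.hstack([cv2.resize(a,(400,250)),cv2.resize(b,(400,343))[:250]]) if 0 else np.vstack([cv2.resize(a,(400,250)),cv2.resize(b,(400,343))]))
for t,z in dict(pack_top=121,rod_tip=20,red_beaker=0,objective_can=0,tape_roll=0).items():
  for c in ("side","top"):
    if t=="pack_top" or c=="side":
      if c=="top": arm.snapshot("top")
      for d in arm.landmark_of(t,c)[:4]: print(c,t,round(d["score"],2),ray(c,d["xy"],z))
```

```text
[526.2 270.5 207.3] 49.470066961622415 [-0.2  0.   0.6]
side pack_top 0.97 [490.1 288.9 121. ]
side pack_top 0.85 [407.3 -37.2 121. ]
side pack_top 0.71 [462.2  39.1 121. ]
side pack_top 0.42 [ 446.8 -199.6  121. ]
top pack_top 0.79 [ 372.3 -284.8  121. ]
top pack_top 0.58 [377.    7.3 121. ]
top pack_top 0.56 [436.   65.4 121. ]
top pack_top 0.5 [502.  271.2 121. ]
side rod_tip 0.97 [ 533.5 -182.9   20. ]
side objective_can 0.63 [ 692.2 -255.2    0. ]
side tape_roll 0.59 [ 366.2 -120.5    0. ]
side tape_roll 0.55 [479.2 -16.3   0. ]
```

View pics/fin.png

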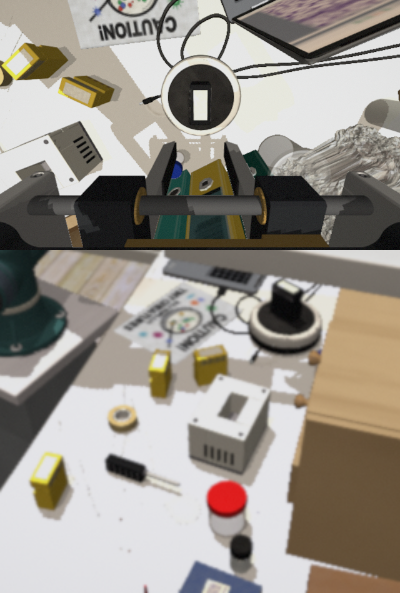

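```bash
python3 -c "
from station import arm
print(arm.close_job())"
```

```text
the job is handed in; nothing more can be done
None
```

The pack is standing upright near the middle of the kitchen scale, the rod is lying on the desk, and the job is handed in (about 21 s of the 72 s used).

- **Finding the tab:** I felt behind the slot with the rod. At dock y ≈ −13 mm it was hard rail (about 10 N, no give). At y ≈ −4 mm it gave, pushing back with about 5–7 N, and I pressed in about 6 mm.
- **Pop-up:** a side picture then showed the pack standing up. Its measured top matched the expected 118 mm height.
- **Rod and pack:** I laid the rod on clear desk to the right of the dock, then lifted the pack straight up. I set it down until I felt a light contact of about 5 N, opened the gripper and backed off.

**Last checks:**
- The gripper was clear of the pack, with no contact force. The final pictures show the pack upright on the platform, the rod flat on the desk, and the other things apparently where they were.
- My two camera estimates of the scale's centre differed by about 2 mm. The pack was released with the tool at about (496, 277) mm, within about 3 mm of both.
- The final pack-top detections were less exact, scattering by about 13 mm from the release point: (490, 289) from the side and (502, 271) from above.
- In the last side check the network did not report the red beaker, but it is visible in the picture. I did not query the blue vial's position again after the first look.

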